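# Put the forming punches back in their caddy, each with its own kind

### The arm

A 6-joint arm with a two-finger parallel gripper is mounted at the origin on the work surface. World frame = base frame: x ahead of the robot, y to its left, z up, the work surface at z = 0. Lengths are in m, angles in rad, forces in N, time in s.
With the tool pointing down it reaches from about 0.35 to 0.775 m from the base axis. Payload 7.3 kg.
Tool frame: the origin (TCP) lies on the centre line of the jaws, within the pads' length; the fingertips stand 17 mm ahead of it and the grasp point (between the pads) lies 2 mm behind it (robot.tcp_to_tips is the distance from the TCP to the fingertips, in m); z points along the fingers, y is the line along which they close (so a half turn about z gives the same grasp; the last joint's range is limited). The gripper opens to 92 mm and grips with 3 to 60 N. Pads are 19 mm wide; open, the fingers measure 130 mm over their backs; the gripper's body (75 mm by 190 mm) begins 47 mm behind the grasp point.
Start: joints at [0.999, 0.342, 1.524, -0, 1.275, -0.146], TCP at [0.217, 0.478, 0.244] pointing down, gripper open.
Joint ranges: [-2.53, 2.53], [-0.77, 2.02], [0.04, 2.7], [-1, 4.14], [0.28, 2.66], [-3.11, 3.11]. Speed limits (rad/s): [2.57, 2.57, 3.14, 3.14, 3.14, 3.14].

### API

Orientations are given as [roll, pitch, yaw] about the fixed x, y, z axes, in that order (R = Rz(yaw) Ry(pitch) Rx(roll)).
In Python, from cell import robot gives the robot as it stands. The module is installed in compiled form; this text tells all that it offers.
- The arm moves only by the tool carry_out, never from a script. Its argument "commands" is a list of rows, each a list of 3 entries, a list of its own where there are three numbers: the shift along the tool's x, y, z in m, then the turn about the tool's z in rad, then the opening, from 0 (shut) to 1 (fully open). In form: [[[dx, dy, dz], yaw, claw], ...]. A call has 1 to 20 rows; each row shifts and turns the commanded pose from where the row before left it, along the tool's axes as they then stand; what a row does not reach is not made up. A row lasts 1/8 s, in which the tool goes at most 62.5 mm and 10.7 degrees, less where a joint would pass 70% of its speed; a pose out of reach is approached as far as the arm can. A call is refused whole if a number of a shift passes 0.0625 or a number of a turn 0.188, either way. A call with a gripper value outside its range is refused whole. The fingers move at their own pace and stop on an object; "newtons" is the grip in N (left out, the last holds). Time passes only in rows, so rows that do not move let the fingers close. It gives the time, the measured TCP pose, the force, the opening and the grip force at its end, in the units of the state.
- robot.observe(): the state, without advancing time (a new reading comes with each control period).
- robot.read_camera(name): name is "scene" or "top" or "wrist"; returns a dict with "pixels" (480x640x3 uint8, red, green, blue), "fx", "fy", "cx", "cy" (pixels), "view" (4x4, takes a point from world to camera coordinates); the wrist camera has in their place "T_tool_cam" (4x4, takes a point from camera to tool coordinates, whose origin is the TCP and whose axes are the flange's). Camera axes: x right, y up, looking along -z (the intrinsics and any distortion apply to the point x, -y, -z); pixel columns grow to the right and rows downward; lengths in m; the calibration is good to about 2 mm. A picture is of the moment at which its call begins: read the wrist's pose just before it. There is no depth.
- robot.hand_in(): hands the job in; it is judged then, once.
Trained networks look in a picture, given as the dict that the camera call returned (one of the last four; its "shot" number tells which), for a name from the list of things; names that differ only in an ending like _2 or _b are one class to them, and where a whole thing is asked for, a point or a joint stands for the part that bears it (a point fixed in the world has none). Each returns a list of dicts, best first, with "p" (0 to 1); they miss things now and then, are a little off and sometimes report something else, mostly with a low value. They report only what shows in the picture. A call takes as long as a camera call. They do not tell look-alikes from the thing itself.
- robot.find_in(picture, name): "at" ([column, row] in pixels, amid what is visible of it).
- robot.tip_of(picture, name): "at" ([column, row] in pixels: a listed point, or the origin of a listed thing).
The state is a dict: "time": time; "qpos": joint angles; "qvel": joint speeds; "joint_efforts": joint torques, N m; "tool_pos": TCP position; "tool_rot": TCP orientation; "contact_force": force on the tool from outside, world axes, zero at the start; "torque": the same for the moment, N m; "opening": finger opening in m; "grip_force": force on a finger pad.
Only numpy, scipy, OpenCV 4.12 (cv2) and the standard library are available. Lean on these libraries where they do the work, as an engineer would, in place of code of your own. Each camera call takes 0.05 s, during which the arm holds its last target. There are 200 camera calls.

### The job

Clear up the metal chaser's bench: put the four loose forming punches (rosewood, white nylon, brass, steel) back in the caddy, each in the bin that already holds a punch of the same material, laid down lengthwise and flat on the bin's floor beside that one, not dropped. The white marker and the steel bolt lying among them are not punches: leave them where they are.

Things in the scene. Friction and masses are not known exactly. Their poses are not given: they have to be found in the camera images.
- rosewood_punch_mid (a point): Forming punch of dark red-brown rosewood, with a blunt domed working end: a bar of square stock, 16 x 16 mm in section and 100 mm long, lying on the bench. The point is its centre, 8 mm above what it lies on; the point's x runs along the bar towards the working end, z is up at the start. The middle 70 mm is plain square stock to grip, across its 16 mm. Balanced near the centre; 25 to 250 g.
- nylon_punch_mid (a point): Forming punch of plain white nylon all over (no cap, no clip), working end a plain taper: a bar of square stock, 16 x 16 mm in section and 100 mm long, lying on the bench. The point is its centre, 8 mm above what it lies on; the point's x runs along the bar towards the working end, z is up at the start. The middle 70 mm is plain square stock to grip, across its 16 mm. Balanced near the centre; 25 to 250 g.
- brass_punch_mid (a point): Forming punch of yellow brass, working end a small ball on a neck: a bar of square stock, 16 x 16 mm in section and 100 mm long, lying on the bench. The point is its centre, 8 mm above what it lies on; the point's x runs along the bar towards the working end, z is up at the start. The middle 70 mm is plain square stock to grip, across its 16 mm. Balanced near the centre; 25 to 250 g.
- steel_punch_mid (a point): Forming punch of dark grey steel, working end a slim point (no hexagonal head, no thread): a bar of square stock, 16 x 16 mm in section and 100 mm long, lying on the bench. The point is its centre, 8 mm above what it lies on; the point's x runs along the bar towards the working end, z is up at the start. The middle 70 mm is plain square stock to grip, across its 16 mm. Balanced near the centre; 25 to 250 g.
- rosewood_bay (a point): Free place in the rosewood bin, one of four fixed blue bins side by side in a plywood caddy: inside 130 mm (x) by 94 mm (y), walls 2 mm thick, 12 mm high. A rosewood punch of the same size already lies lengthwise by its -y wall. The point is on the bin's floor, 8 mm above the bench, mid-way between that punch and the +y wall: 36 mm free each way in y, 65 mm in x. A punch at rest has its centre 8 mm above it.
- nylon_bay (a point): Free place in the nylon bin, one of four fixed blue bins side by side in a plywood caddy: inside 130 mm (x) by 94 mm (y), walls 2 mm thick, 12 mm high. A nylon punch of the same size already lies lengthwise by its -y wall. The point is on the bin's floor, 8 mm above the bench, mid-way between that punch and the +y wall: 36 mm free each way in y, 65 mm in x. A punch at rest has its centre 8 mm above it.
- brass_bay (a point): Free place in the brass bin, one of four fixed blue bins side by side in a plywood caddy: inside 130 mm (x) by 94 mm (y), walls 2 mm thick, 12 mm high. A brass punch of the same size already lies lengthwise by its -y wall. The point is on the bin's floor, 8 mm above the bench, mid-way between that punch and the +y wall: 36 mm free each way in y, 65 mm in x. A punch at rest has its centre 8 mm above it.
- steel_bay (a point): Free place in the steel bin, one of four fixed blue bins side by side in a plywood caddy: inside 130 mm (x) by 94 mm (y), walls 2 mm thick, 12 mm high. A steel punch of the same size already lies lengthwise by its -y wall. The point is on the bin's floor, 8 mm above the bench, mid-way between that punch and the +y wall: 36 mm free each way in y, 65 mm in x. A punch at rest has its centre 8 mm above it.
- marker_mid (a point): White paint marker with a long black cap with a clip, 104 mm long, 16 mm thick, lying on the bench among the punches. It is not a punch and stays. The point is its centre, 8 mm above the bench; x runs along it towards the cap.
- bolt_mid (a point): Dark grey steel hexagon-head bolt, 95 mm long, 15 mm shank with thread, head 24 mm across flats, lying on the bench among the punches. It is not a punch and stays. The point is near its middle, 12 mm above the bench; x runs along it away from the head.
Mind the look-alikes: they are no part of the job. Leave any green look-alike of the part that bears rosewood_punch_mid alone. What is shaped like the part that bears steel_punch_mid but orange is not meant.

How it is judged:
At the end, for the whole second after the job is handed in: Each punch lies still in the bin of its material: centre within 22 mm of the middle along the bin and between the walls, 4 to 12 mm above the bin's floor, level within 3.5 degrees (not on a wall or the other punch). Marker and bolt within 15 mm of their start (x of rosewood_punch_mid in the frame of rosewood_bay between -0.022 and 0.022 m and y of rosewood_punch_mid in the frame of rosewood_bay between -0.052 and 0.032 m and z of rosewood_punch_mid in the frame of rosewood_bay between 0.004 and 0.012 m and angle between rosewood_punch_mid's own x axis and vertical between 1.51 and 1.63 rad and linear speed of each of rosewood_punch, nylon_punch, brass_punch, steel_punch below 0.01 m/s and x of nylon_punch_mid in the frame of nylon_bay between -0.022 and 0.022 m and y of nylon_punch_mid in the frame of nylon_bay between -0.052 and 0.032 m and z of nylon_punch_mid in the frame of nylon_bay between 0.004 and 0.012 m and angle between nylon_punch_mid's own x axis and vertical between 1.51 and 1.63 rad and x of brass_punch_mid in the frame of brass_bay between -0.022 and 0.022 m and y of brass_punch_mid in the frame of brass_bay between -0.052 and 0.032 m and z of brass_punch_mid in the frame of brass_bay between 0.004 and 0.012 m and angle between brass_punch_mid's own x axis and vertical between 1.51 and 1.63 rad and x of steel_punch_mid in the frame of steel_bay between -0.022 and 0.022 m and y of steel_punch_mid in the frame of steel_bay between -0.052 and 0.032 m and z of steel_punch_mid in the frame of steel_bay between 0.004 and 0.012 m and angle between steel_punch_mid's own x axis and vertical between 1.51 and 1.63 rad and distance of each of marker_mid, bolt_mid from where it was at the start of the episode below 0.015 m); the robot touches nothing.
It fails at once if the marker is moved (by 15 mm or more) (distance of marker_mid from where it was at the start of the episode above 0.015 m).
It fails at once if the bolt is moved (by 15 mm or more) (distance of bolt_mid from where it was at the start of the episode above 0.015 m).
It fails at once if a punch is dropped or thrown (faster than 0.65 m/s, a fall of over 20 mm, with no finger on it) ((contact force between the fingers and rosewood_punch below 0.01 N and linear speed of rosewood_punch above 0.65 m/s) or (contact force between the fingers and nylon_punch below 0.01 N and linear speed of nylon_punch above 0.65 m/s) or (contact force between the fingers and brass_punch below 0.01 N and linear speed of brass_punch above 0.65 m/s) or (contact force between the fingers and steel_punch below 0.01 N and linear speed of steel_punch above 0.65 m/s)).
It also fails if it takes over 115 s, if anything falls off the work surface, if the arm or the gripper's body presses on something with over 40 N, if the wrist force passes 120 N, or if a joint passes its speed limit or range.

## Working session

There is one attempt and no reset: what is moved stays moved. The work goes in short steps, Python scripts to look and compute and a tool call to move; the robot and the scene stay as the last step left them, time stands still between calls to the robot, and variables do not carry over. Pictures are saved under pics/ and viewed, at most 14 in all, crops included, and the job is handed in when it is done.

Besides the shell and the picture viewer there is one more tool, called after ">>>" as name(argument=value, ...) on one line, values as JSON. carry_out: Moves the arm, as the interface text tells. Its arguments: {"type":"object","properties":{"commands":{"type":"array"},"newtons":{"type":"number"}},"required":["commands"]}

```bash
mkdir -p pics; cat > h.py <<'E'
import numpy as np, cv2
from cell import robot
def ray(p,uv):
    d=np.array([(uv[0]-p['cx'])/p['fx'],-(uv[1]-p['cy'])/p['fy'],-1.])
    V=np.array(p['view']); R=V[:3,:3]; c=-R.T@V[:3,3]
    return c,R.T@d
def onz(p,uv,z):
    c,d=ray(p,uv); return c+d*(z-c[2])/d[2]
def save(p,n): cv2.imwrite('pics/'+n,np.ascontiguousarray(p['pixels'][:,:,::-1]))
N=['rosewood_punch_mid','nylon_punch_mid','brass_punch_mid','steel_punch_mid','marker_mid','bolt_mid','rosewood_bay','nylon_bay','brass_bay','steel_bay']
E
python3 - <<'E'
from h import *
s=robot.observe(); print(s)
for cam in('top','scene'):
    p=robot.read_camera(cam); save(p,cam+'0.png')
    print(cam,[k for k in p if k not in('pixels',)],p['fx'],p['cx'],p['cy'])
    for n in N:
        z=.008 if n.endswith('bay') else .008
        for f in(robot.tip_of,):
            for r in f(p,n)[:4]: print(n,np.round(r['p'],2),np.round(r['at']),np.round(onz(p,r['at'],z),3))
E
```

```text
{'time': 0.0, 'qpos': array([ 9.98981850e-01,  3.42724690e-01,  1.52505224e+00, -3.66430451e-06,
        1.27540115e+00, -1.46045063e-01]), 'qvel': array([ 0.00111781,  0.0006335 , -0.00100855, -0.00294633, -0.00167994,
       -0.00133856]), 'joint_efforts': array([-3.14480189e-03, -4.31243420e+01, -2.44214022e+01,  7.14499829e-02,
        5.61124727e-02, -1.19364522e-04]), 'tool_pos': array([0.21662071, 0.47778904, 0.24303163]), 'tool_rot': array([-3.14002359e+00, -2.27255684e-04,  2.71582413e+00]), 'contact_force': array([ 0.40474899, -0.57404679,  0.55970352]), 'torque': array([-0.00363608,  0.00554988, -0.02834019]), 'grip_force': 0.0, 'opening': 0.09145691770240261}
top ['fx', 'fy', 'cx', 'cy', 'view', 'shot'] 565.3106934598259 317.2225705056461 242.77847200049206
rosewood_punch_mid 0.79 [160. 314.] [0.294 0.403 0.008]
rosewood_punch_mid 0.6 [216. 294.] [0.343 0.259 0.008]
rosewood_punch_mid 0.47 [240. 255.] [0.446 0.199 0.008]
nylon_punch_mid 0.72 [336. 258.] [ 0.438 -0.056  0.008]
nylon_punch_mid 0.48 [286. 185.] [0.638 0.08  0.008]
brass_punch_mid 0.52 [194. 252.] [0.454 0.32
[... 842 characters left out ...]
9 [320. 225.] [ 0.437 -0.048  0.008]
nylon_punch_mid 0.6 [438. 348.] [0.459 0.32  0.008]
brass_punch_mid 0.8 [436. 346.] [0.461 0.316 0.008]
steel_punch_mid 0.6 [255. 168.] [ 0.443 -0.308  0.008]
steel_punch_mid 0.53 [268. 133.] [ 0.332 -0.412  0.008]
steel_punch_mid 0.31 [294. 190.] [ 0.415 -0.178  0.008]
marker_mid 0.53 [291. 190.] [ 0.419 -0.185  0.008]
bolt_mid 0.68 [354. 252.] [0.431 0.059 0.008]
bolt_mid 0.28 [252. 276.] [ 0.635 -0.023  0.008]
rosewood_bay 0.86 [252. 278.] [ 0.636 -0.019  0.008]
rosewood_bay 0.44 [399. 298.] [0.439 0.201 0.008]
nylon_bay 0.78 [302. 351.] [0.654 0.173 0.008]
brass_bay 0.63 [279. 310.] [0.637 0.077 0.008]
steel_bay 0.58 [231. 246.] [ 0.626 -0.119  0.008]
```

View pics/top0.png

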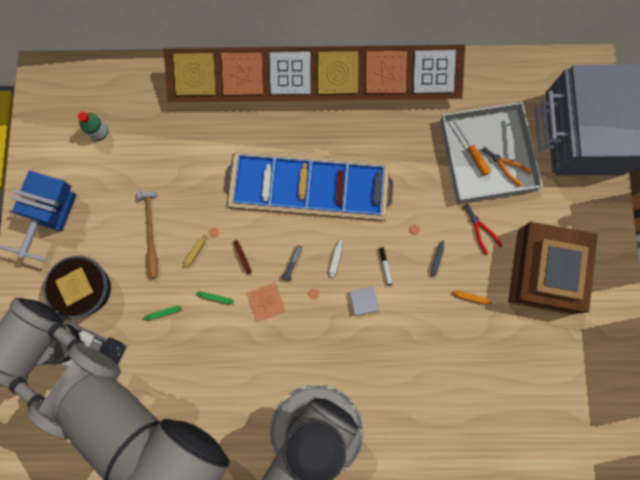

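View pics/scene0.png

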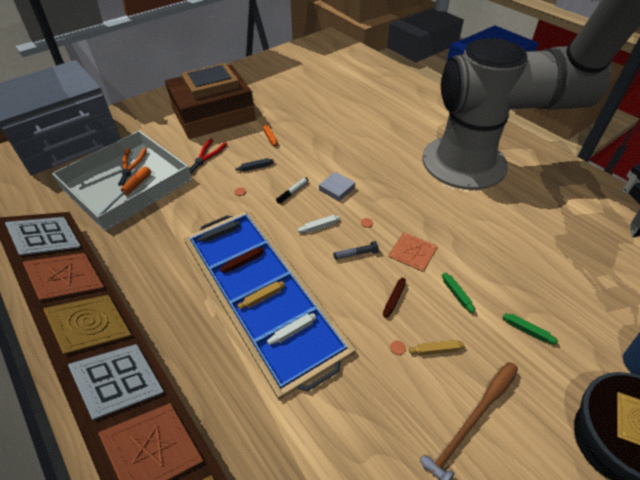

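```bash
cat >> h.py <<'E'
def seg(p,uv,z,r=30,th=45):
    "centre, yaw (mod pi) of blob near pixel uv, projected at z"
    im=cv2.cvtColor(p['pixels'],cv2.COLOR_RGB2LAB).astype(float)
    u,v=int(uv[0]),int(uv[1]); c=im[v-r:v+r,u-r:u+r]
    d=np.linalg.norm(c-np.median(c.reshape(-1,3),0),axis=2)
    n,l,st,ce=cv2.connectedComponentsWithStats((d>th).astype(np.uint8))
    k=max(range(1,n),key=lambda i:st[i,4]/(1+np.hypot(*(ce[i]-r))))
    b=cv2.boxPoints(cv2.minAreaRect(np.argwhere(l==k)[:,::-1].astype(np.float32)))+[u-r,v-r]
    w=np.array([onz(p,q,z)[:2] for q in b]); e=[w[1]-w[0],w[2]-w[1]]
    L=[np.hypot(*x) for x in e]; a=e[int(L[1]>L[0])]
    return w.mean(0),np.arctan2(a[1],a[0])%np.pi,sorted(L)
E
python3 - <<'E'
from h import *
p=robot.read_camera('top')
for n,uv in dict(rose=(242,257),nyl=(336,258),brass=(195,250),steel=(437,259),marker=(386,266),bolt=(292,263)).items():
    c,a,L=seg(p,uv,.012,24,35); print(n,np.round(c,3),round(np.degrees(a),1),np.round(L,3))
for n,uv in dict(nyl=(266,181),brass=(303,182),rose=(340,189),steel=(377,190)).items():
    print('in bin',n,np.round(onz(p,uv,.02),3))
h=p['pixels'].astype(int); m=((h[:,:,2]>h[:,:,0]+60)&(h[:,:,2]>100)).astype(np.uint8); m[:140]=0;m[225:]=0;m[:,:220]=0;m[:,400:]=0
rc=cv2.minAreaRect(np.argwhere(m)[:,::-1].astype(np.float32)); b=cv2.boxPoints(rc)
w=np.array([onz(p,q,.015)[:2] for q in b]); print('blue',w.round(3).tolist(),w.mean(0).round(3),[np.round(np.hypot(*(w[i+1]-w[i])),3) for i in(0,1)])
e=max((w[1]-w[0],w[2]-w[1]),key=np.linalg.norm); e=e*np.sign(e[1])/np.linalg.norm(e); print('yaw of caddy',np.degrees(np.arctan2(-e[0],e[1])))
for n,k in zip(['nyl','brass','rose','steel'],(144,48,-48,-144)): print('bay',n,(w.mean(0)+e*(k+11)/1000).round(3))
I=p['pixels'][:,:,::-1]; A=cv2.resize(np.ascontiguousarray(I[225:315,140:490]),None,fx=2.1,fy=2.1,interpolation=2); B=cv2.resize(np.ascontiguousarray(I[150:222,225:400]),None,fx=4.2,fy=4.2,interpolation=2)
cv2.imwrite('pics/crop.png',np.vstack([A,B[:,:A.shape[1]]]))
E
```

```text
rose [0.439 0.196] 25.3 [0.025 0.101]
nyl [ 0.439 -0.054] 165.5 [0.01  0.077]
brass [0.445 0.318] 136.2 [0.015 0.085]
steel [ 0.432 -0.315] 162.0 [0.026 0.102]
marker [ 0.413 -0.179] 10.8 [0.023 0.104]
bolt [0.421 0.061] 153.0 [0.031 0.104]
in bin nyl [0.645 0.131 0.02 ]
in bin brass [0.641 0.032 0.02 ]
in bin rose [ 0.621 -0.067  0.02 ]
in bin steel [ 0.617 -0.166  0.02 ]
blue [[0.589, 0.219], [0.721, 0.211], [0.683, -0.185], [0.553, -0.171]] [0.637 0.018] [np.float64(0.132), np.float64(0.397)]
yaw of caddy -5.527130137843355
bay nyl [0.652 0.173]
bay brass [0.642 0.077]
bay rose [ 0.633 -0.018]
bay steel [ 0.624 -0.114]
```

View pics/crop.png

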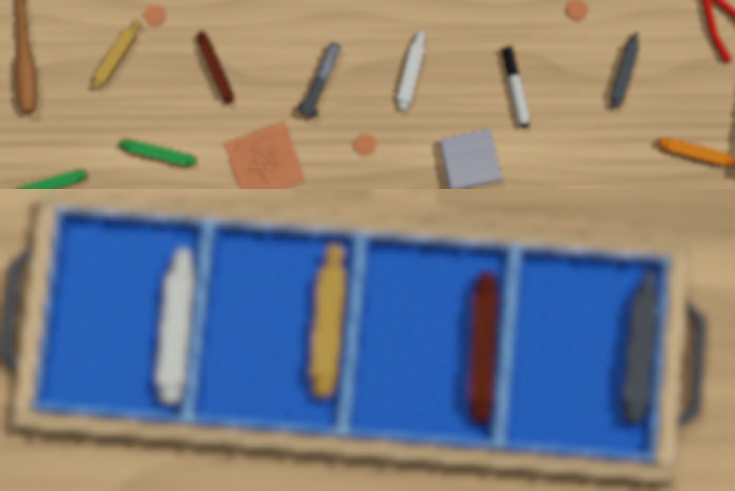

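Candidates (top view):
- Rosewood: red-brown bar at (242,257). The green bars at (163,313) and (215,298) are look-alikes.
- Nylon: all-white bar at (336,258). The black-capped one at (386,266) is the marker.
- Brass: (195,250).
- Steel: slim-pointed bar at (437,259). The hex-head one at (292,263) is the bolt, and the orange one at (471,297) is a look-alike.

The crop confirms these choices. From left to right, the bins are nylon, brass, rosewood, steel.

```bash
cat >> h.py <<'E'
from scipy.spatial.transform import Rotation as Ro
def tool():
    s=robot.observe(); T=np.eye(4); T[:3,:3]=Ro.from_euler('xyz',s['tool_rot']).as_matrix(); T[:3,3]=s['tool_pos']; return T
def wrist():
    T=tool(); p=robot.read_camera('wrist'); p['view']=np.linalg.inv(T@np.array(p['T_tool_cam'])); return p
def plan(xyz,yaw=None,step=.045):
    "tool-axes shift to xyz, turn to yaw (mod pi, nearest)"
    T=tool(); d=T[:3,:3].T@(np.array(xyz)-T[:3,3]); y=np.arctan2(T[1,0],T[0,0])
    n=int(np.ceil(np.linalg.norm(d)/step)); t=0 if yaw is None else -((yaw-y+np.pi/2)%np.pi-np.pi/2)
    print('at',T[:3,3].round(4),'yaw',round(np.degrees(y),1),'shift',d.round(4),'n',n,'each',(d/max(n,1)).round(4),'turn',round(t,3))
def px(p,w):
    c=np.array(p['view'])@np.append(w,1); return np.array([p['cx']+p['fx']*c[0]/-c[2],p['cy']+p['fy']*c[1]/c[2]])
E
python3 -c "
from h import *
plan((.44,.318,.2),np.radians(136))"
```

```text
at [0.2168 0.4781 0.2437] yaw 155.6 shift [-0.2694 -0.0537  0.0437] n 7 each [-0.0385 -0.0077  0.0062] turn 0.342
```

>>> carry_out(commands=[[[-0.0385,-0.0077,0.006],0,0.6],[[-0.0385,-0.0077,0.006],0,0.6],[[-0.0385,-0.0077,0.006],0,0.6],[[-0.0385,-0.0077,0.006],0,0.6],[[-0.0385,-0.0077,0.006],0,0.6],[[-0.0385,-0.0077,0.006],0,0.6],[[-0.0385,-0.0077,0.006],0,0.6],[[0,0,0],0.171,0.6],[[0,0,0],0.171,0.6],[[0,0,0],0,0.6],[[0,0,0],0,0.6]], newtons=25)

```text
time: 2.52
tool_pos: [0.4399, 0.3178, 0.2018]
tool_rot: [3.142, 0.0, 2.377]
contact_force: [-0.1, 0.6, 0.0]
opening: 0.0549
grip_force: 0.0
```

```bash
cat >> h.py <<'E'
def look(name,xy,yaw,fn=None,r=70,th=35):
    p=wrist(); e=px(p,(*xy,.016)); print('expect px',e.round())
    if fn: save(p,fn)
    for q in robot.tip_of(p,name)[:2]: print('net',round(q['p'],2),np.round(q['at']),onz(p,q['at'],.012).round(3))
    try:
        c,a,L=seg(p,e,.014,r,th); print('seg',c.round(4),round(np.degrees(a),1),np.round(L,3))
    except Exception as x: print(x)
E
python3 -c "
from h import *
print(tool().round(3)[:3])
look('brass_punch_mid',(.45,.318),136,'w1.png')"
```

```text
[[-0.722  0.692  0.     0.44 ]
 [ 0.692  0.722  0.     0.318]
 [-0.     0.    -1.     0.202]]
expect px [330. 222.]
net 0.75 [340. 229.] [0.463 0.318 0.012]
seg [0.453  0.3319] 158.8 [0.022 0.086]
```

View pics/w1.png

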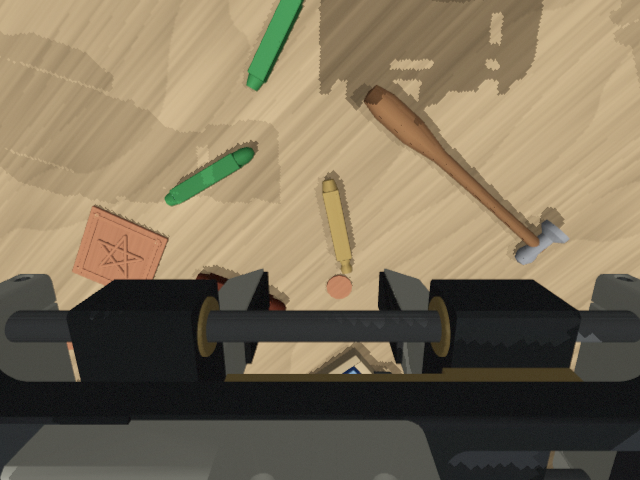

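Brass punch lies from (328,180) to (347,272), centre about (338,227), with a copper disc at (339,286). The net's (340,229) agrees.

```bash
cat >> h.py <<'E'
def ends(p,a,b,z=.014):
    A,B=onz(p,a,z),onz(p,b,z); d=B-A; yaw=np.arctan2(d[1],d[0])%np.pi
    print('mid',((A+B)/2).round(4),'yaw',round(np.degrees(yaw),1),'len',round(np.linalg.norm(d),3)); return (A+B)/2,yaw
E
python3 -c "
from h import *
p=wrist()
m,y=ends(p,(328.5,181),(346.5,271))
plan((m[0],m[1],.1),y); plan((m[0],m[1],.020),y)"
```

```text
mid [0.46   0.3187 0.014 ] yaw 147.7 len 0.094
at [0.4399 0.3179 0.2018] yaw 136.1 shift [-0.014   0.0145  0.1018] n 3 each [-0.0047  0.0048  0.0339] turn -0.202
at [0.4399 0.3179 0.2018] yaw 136.1 shift [-0.014   0.0145  0.1818] n 5 each [-0.0028  0.0029  0.0364] turn -0.202
```

>>> carry_out(commands=[[[-0.014,0.0145,0.03],0,0.6],[[0,0,0.04],-0.1,0.6],[[0,0,0.04],-0.1,0.6],[[0,0,0.035],0,0.6],[[0,0,0.02],0,0.6],[[0,0,0.0165],0,0.6],[[0,0,0],0,0.6],[[0,0,0],0,0.0],[[0,0,0],0,0.0],[[0,0,0],0,0.0],[[0,0,0],0,0.0],[[0,0,0],0,0.0]], newtons=25)

```text
time: 4.18
tool_pos: [0.4602, 0.3185, 0.0205]
tool_rot: [3.141, 0.0, 2.574]
contact_force: [-0.2, -1.0, 1.4]
opening: 0.016
grip_force: 25.0
```

```bash
python3 -c "
from h import *
plan((.642,.077,.12),np.radians(-5.3))"
```

```text
at [0.4602 0.3185 0.0205] yaw 147.5 shift [-0.2831 -0.1058 -0.0995] n 8 each [-0.0354 -0.0132 -0.0124] turn -0.475
```

>>> carry_out(commands=[[[0,0,-0.03],0,0],[[0,0,-0.04],0,0],[[0,0,-0.03],0,0],[[-0.0404,-0.0151,0],0,0],[[-0.0404,-0.0151,0],0,0],[[-0.0404,-0.0151,0],0,0],[[-0.0404,-0.0151,0],0,0],[[-0.0404,-0.0151,0],0,0],[[-0.0404,-0.0151,0],0,0],[[-0.0404,-0.0151,0],0,0],[[0,0,0.02],-0.158,0],[[0,0,0.02],-0.158,0],[[0,0,0],-0.159,0],[[0,0,0],0,0],[[0,0,0],0,0]])

```text
time: 6.05
tool_pos: [0.6418, 0.0773, 0.0802]
tool_rot: [3.141, 0.0, 3.046]
contact_force: [-0.1, -0.4, -1.5]
opening: 0.0157
grip_force: 25.0
```

```bash
python3 -c "
from h import *
plan((.642,.077,.0285),np.radians(-5.3))
p=wrist(); save(p,'w2.png')
for u in ((.642,.077),): print(px(p,(*u,.008)))"
```

```text
at [0.6418 0.0773 0.0802] yaw 174.5 shift [-0.0003 -0.0003  0.0517] n 2 each [-0.0001 -0.0002  0.0259] turn -0.003
[322.69603396 253.03518048]
```

View pics/w2.png

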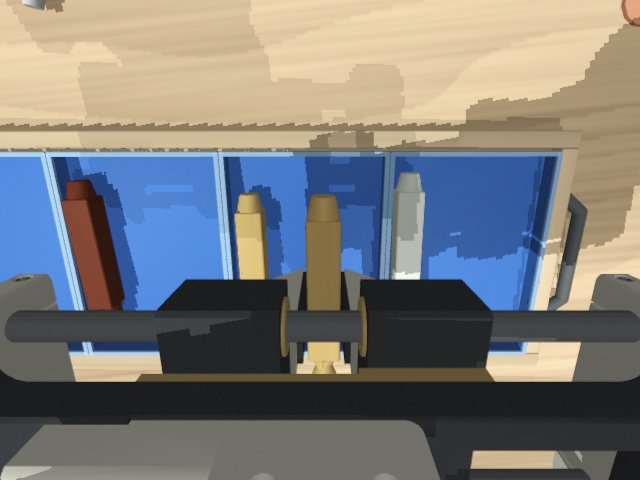

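The brass punch is held parallel to the brass bin. It sits at column 323, between the resident punch's edge at 267 and the wall at 388, so I'm lowering it.

>>> carry_out(commands=[[[0,0,0.022],0,0],[[0,0,0.018],0,0],[[0,0,0.008],0,0],[[0,0,0.0035],0,0],[[0,0,0],0,0],[[0,0,0],0,0],[[0,0,0],0,0.27],[[0,0,0],0,0.27],[[0,0,0],0,0.27],[[0,0,0],0,0.27],[[0,0,-0.01],0,0.27],[[0,0,-0.03],0,0.27],[[0,0,-0.05],0,0.27],[[0,0,-0.05],0,0.6],[[0,0,0],0,0.6]])

```text
time: 7.98
tool_pos: [0.6442, 0.0773, 0.1747]
tool_rot: [3.141, 0.01, 3.049]
contact_force: [0.5, -0.3, -0.3]
opening: 0.0402
grip_force: 0.0
```

```bash
python3 -c "
from h import *
p=robot.read_camera('top')
for q in robot.tip_of(p,'brass_punch_mid')[:3]: print(q['p'],q['at'],onz(p,q['at'],.016))
plan((.425,.182,.2),np.radians(25.3))"
```

```text
at [0.6417 0.0773 0.1695] yaw 174.7 shift [ 0.2255  0.0842 -0.0307] n 6 each [ 0.0376  0.014  -0.0051] turn -0.534
```

```bash
python3 -c "
from h import *
plan((.456,.203,.2),np.radians(25.3))"
```

```text
at [0.6417 0.0773 0.1695] yaw 174.7 shift [ 0.1965  0.108  -0.0307] n 6 each [ 0.0328  0.018  -0.0051] turn -0.534
```

>>> carry_out(commands=[[[0.0393,0.0216,-0.006],0,0.6],[[0.0393,0.0216,-0.006],0,0.6],[[0.0393,0.0216,-0.006],0,0.6],[[0.0393,0.0216,-0.006],0,0.6],[[0.0393,0.0216,-0.006],0,0.6],[[0,0,0],-0.178,0.6],[[0,0,0],-0.178,0.6],[[0,0,0],-0.178,0.6],[[0,0,0],0,0.6],[[0,0,0],0,0.6]])

```text
time: 9.32
tool_pos: [0.4557, 0.2029, 0.198]
tool_rot: [3.141, -0.001, -2.704]
contact_force: [-1.0, 0.8, 0.5]
opening: 0.0553
grip_force: 0.0
```

```bash
cat >> h.py <<'E'
def axis(p,uv,rgbtest,r=75):
    "end pixels of the colour blob near uv, along its long axis"
    u,v=map(int,uv); y0,x0=max(v-r,0),max(u-r,0); c=p['pixels'][y0:v+r,x0:u+r].astype(int)
    n,l,st,ce=cv2.connectedComponentsWithStats(rgbtest(c).astype(np.uint8))
    k=min((i for i in range(1,n) if st[i,4]>300),key=lambda i:np.hypot(*(ce[i]+[x0-u,y0-v])))
    (cx,cy),(w,h),a=cv2.minAreaRect(np.argwhere(l==k)[:,::-1].astype(np.float32))
    if h>w: a+=90; w,h=h,w
    d=np.array([np.cos(np.radians(a)),np.sin(np.radians(a))])*w/2; m=np.array([cx+x0,cy+y0]); print('blob',m.round(),w,h)
    return m-d,m+d
E
python3 - <<'E'
from h import *
p=wrist(); save(p,'w3.png')
for q in robot.tip_of(p,'rosewood_punch_mid')[:3]: print(q['p'],q['at'],onz(p,q['at'],.012).round(3))
e=px(p,(.443,.197,.012)); print(e)
a,b=axis(p,e,lambda c:(c[...,0]>c[...,2]*1.6)&(c[...,0]<150)&(c[...,1]<80))
print(a,b); m,y=ends(p,a,b); plan((m[0],m[1],.02),y)
E
```

```text
0.67 [435.2, 128.5] [0.34  0.261 0.012]
0.64 [583.1, 150.8] [0.299 0.396 0.012]
0.63 [320.1, 201.5] [0.445 0.195 0.012]
[323.2790427 200.3556598]
blob [320. 196.] 101.09323120117188 16.535472869873047
[320.44855691 145.94698959] [318.93987082 247.02896256]
mid [0.4425 0.193  0.014 ] yaw 24.0 len 0.098
at [0.4559 0.2029 0.1983] yaw -154.9 shift [ 0.0162 -0.0034  0.1784] n 4 each [ 0.0041 -0.0008  0.0446] turn 0.019
```

View pics/w3.png

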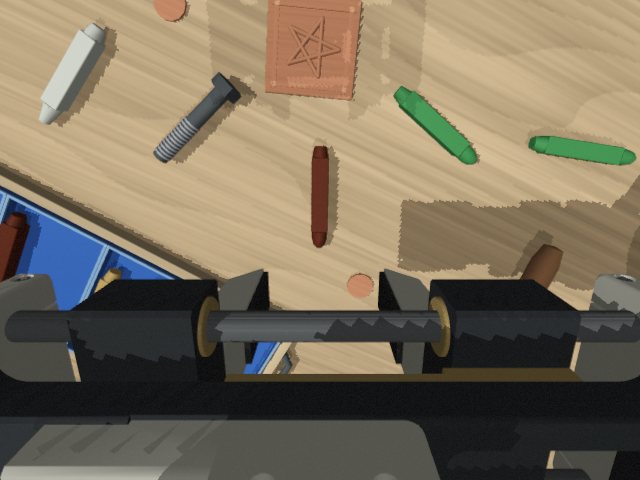

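The rosewood punch is clear at (320,196), with the bolt at (195,118) and the green look-alikes at (437,125) and (583,150), well away. The blob and the net agree.

>>> carry_out(commands=[[[0.0155,-0.0025,0.04],0,0.6],[[0,0,0.05],0.019,0.6],[[0,0,0.04],0,0.6],[[0,0,0.03],0,0.6],[[0,0,0.018],0,0.6],[[0,0,0],0,0.6],[[0,0,0],0,0.0],[[0,0,0],0,0.0],[[0,0,0],0,0.0],[[0,0,0],0,0.0],[[0,0,0],0,0.0]], newtons=25)

```text
time: 10.8
tool_pos: [0.4433, 0.1942, 0.021]
tool_rot: [-3.142, 0.001, -2.719]
contact_force: [-0.2, -0.3, 3.1]
opening: 0.0151
grip_force: 25.0
```

```bash
python3 -c "
from h import *
plan((.633,-.019,.12),np.radians(-5.3))"
```

```text
at [0.4433 0.1942 0.021 ] yaw -155.8 shift [-0.0857 -0.2722 -0.0989] n 7 each [-0.0122 -0.0389 -0.0141] turn 0.515
```

>>> carry_out(commands=[[[0,0,-0.03],0,0],[[0,0,-0.04],0,0],[[0,0,-0.029],0,0],[[-0.0122,-0.0389,0],0,0],[[-0.0122,-0.0389,0],0,0],[[-0.0122,-0.0389,0],0,0],[[-0.0122,-0.0389,0],0,0],[[-0.0122,-0.0389,0],0,0],[[-0.0122,-0.0389,0],0,0],[[-0.0122,-0.0389,0],0,0],[[0,0,0.02],0.172,0],[[0,0,0.02],0.172,0],[[0,0,0],0.171,0],[[0,0,0],0,0],[[0,0,0],0,0]])

```text
time: 12.68
tool_pos: [0.6328, -0.0192, 0.0799]
tool_rot: [3.142, 0.0, 3.052]
contact_force: [-0.7, -0.1, -1.3]
opening: 0.0158
grip_force: 25.0
```

```bash
python3 -c "
from h import *
plan((.633,-.019,.0285),np.radians(-5.3))
p=wrist(); save(p,'w4.png')"
```

```text
at [ 0.6328 -0.0192  0.0799] yaw 174.9 shift [-0.0002  0.0003  0.0514] n 2 each [-0.0001  0.0001  0.0257] turn 0.003
```

View pics/w4.png

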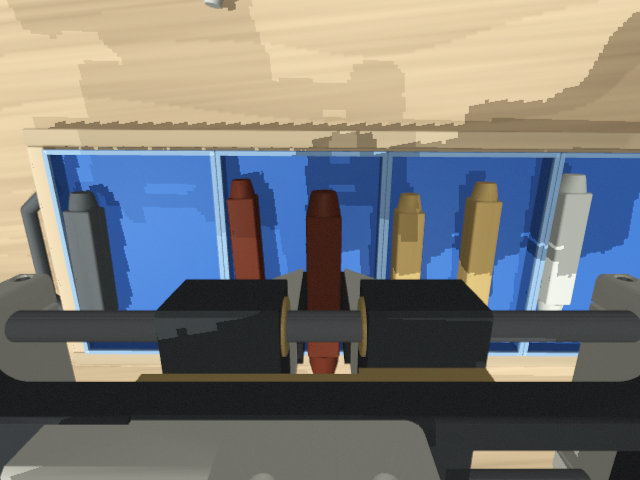

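The rosewood punch at column 323 is centred in its bin's free space. The brass punch lies level beside its mate, at (480,240).

>>> carry_out(commands=[[[0,0,0.022],0,0],[[0,0,0.018],0,0],[[0,0,0.008],0,0],[[0,0,0.003],0,0],[[0,0,0],0,0],[[0,0,0],0,0],[[0,0,0],0,0.27],[[0,0,0],0,0.27],[[0,0,0],0,0.27],[[0,0,0],0,0.27],[[0,0,-0.01],0,0.27],[[0,0,-0.03],0,0.27],[[0,0,-0.05],0,0.27],[[0,0,-0.05],0,0.6],[[0,0,0],0,0.6]])

```text
time: 14.6
tool_pos: [0.6351, -0.0196, 0.1745]
tool_rot: [-3.141, 0.01, 3.049]
contact_force: [0.3, -0.4, -0.7]
opening: 0.0401
grip_force: 0.0
```

```bash
python3 -c "
from h import *
plan((.454,-.057,.2),np.radians(165.5))"
```

```text
at [ 0.6351 -0.0196  0.1745] yaw 174.7 shift [ 0.1765 -0.054  -0.0273] n 5 each [ 0.0353 -0.0108 -0.0055] turn 0.16
```

>>> carry_out(commands=[[[0.0353,-0.0108,-0.006],0,0.6],[[0.0353,-0.0108,-0.006],0,0.6],[[0.0353,-0.0108,-0.006],0,0.6],[[0.0353,-0.0108,-0.006],0,0.6],[[0.0353,-0.0108,-0.006],0,0.6],[[0,0,0],0.16,0.6],[[0,0,0],0,0.6],[[0,0,0],0,0.6]])

```text
time: 15.6
tool_pos: [0.452, -0.0566, 0.1985]
tool_rot: [3.141, -0.0, 2.892]
contact_force: [-0.4, 0.1, -0.5]
opening: 0.0551
grip_force: 0.0
```

```bash
python3 - <<'E'
from h import *
p=wrist(); save(p,'w5.png')
for q in robot.tip_of(p,'nylon_punch_mid')[:3]: print(q['p'],q['at'],onz(p,q['at'],.012).round(3))
e=px(p,(.438,-.052,.012)); print(e)
a,b=axis(p,e,lambda c:(c.min(2)>120)&(c[...,0]-c[...,2]<25))
print(a,b); m,y=ends(p,a,b); plan((m[0],m[1],.02),y)
E
```

```text
0.98 [318.3, 199.1] [ 0.436 -0.057  0.012]
[324.26530088 199.44246389]
blob [323. 197.] 102.0 16.0
[323. 146.] [323. 248.]
mid [ 0.437 -0.053  0.014] yaw 165.7 len 0.099
at [ 0.452  -0.0566  0.1984] yaw 165.6 shift [ 0.0153 -0.0003  0.1784] n 4 each [ 0.0038 -0.0001  0.0446] turn -0.0
```

View pics/w5.png

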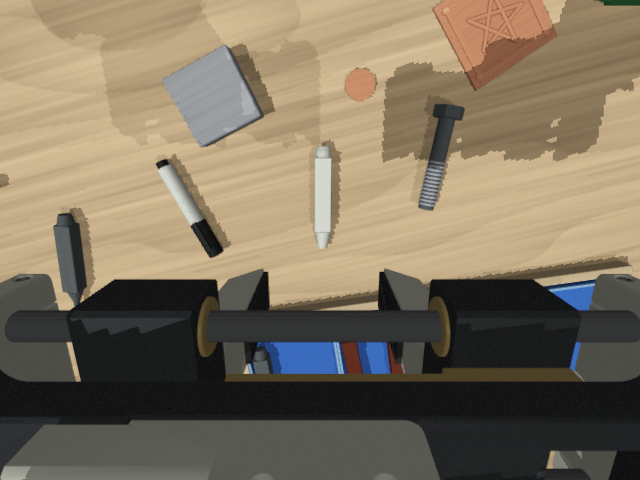

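The all-white nylon punch is at (323,197), between the capped marker at (190,207) and the bolt at (438,158). There is room for the fingers on both sides.

>>> carry_out(commands=[[[0.015,0,0.04],0,0.6],[[0,0,0.05],0,0.6],[[0,0,0.04],0,0.6],[[0,0,0.03],0,0.6],[[0,0,0.018],0,0.6],[[0,0,0],0,0.6],[[0,0,0],0,0.0],[[0,0,0],0,0.0],[[0,0,0],0,0.0],[[0,0,0],0,0.0],[[0,0,0],0,0.0]], newtons=25)

```text
time: 17.08
tool_pos: [0.4375, -0.053, 0.021]
tool_rot: [3.142, 0.001, 2.889]
contact_force: [-0.1, 0.6, 3.3]
opening: 0.0155
grip_force: 25.0
```

```bash
python3 -c "
from h import *
plan((.652,.173,.12),np.radians(-5.3))"
```

```text
at [ 0.4375 -0.053   0.021 ] yaw 165.5 shift [-0.1512  0.2724 -0.0989] n 8 each [-0.0189  0.0341 -0.0124] turn -0.16
```

>>> carry_out(commands=[[[0,0,-0.03],0,0],[[0,0,-0.04],0,0],[[0,0,-0.029],0,0],[[-0.0189,0.034,0],0,0],[[-0.0189,0.034,0],0,0],[[-0.0189,0.034,0],0,0],[[-0.0189,0.034,0],0,0],[[-0.0189,0.034,0],0,0],[[-0.0189,0.034,0],0,0],[[-0.0189,0.034,0],0,0],[[-0.0189,0.034,0],0,0],[[0,0,0.02],-0.16,0],[[0,0,0.02],0,0],[[0,0,0],0,0],[[0,0,0],0,0]])

```text
time: 18.95
tool_pos: [0.6521, 0.1726, 0.0804]
tool_rot: [3.141, 0.001, 3.048]
contact_force: [0.0, -0.5, 0.4]
opening: 0.0155
grip_force: 25.0
```

```bash
python3 -c "
from h import *
plan((.652,.173,.029),np.radians(-5.3))
p=wrist(); save(p,'w6.png')"
```

```text
at [0.6521 0.1726 0.0804] yaw 174.7 shift [0.0002 0.0004 0.0514] n 2 each [0.0001 0.0002 0.0257] turn -0.001
```

View pics/w6.png

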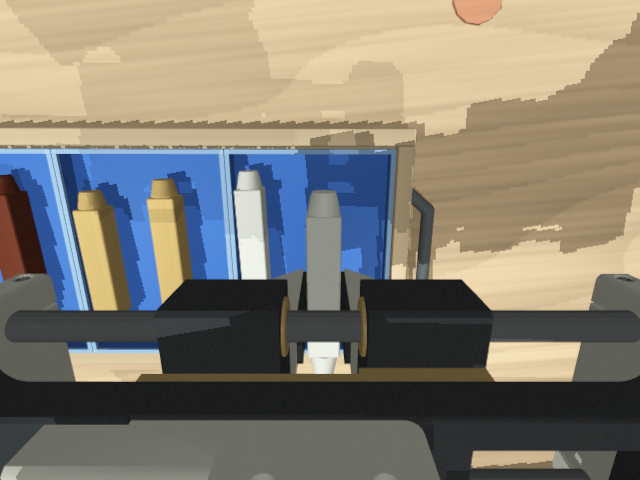

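The nylon punch at column 323 sits slightly left of the free middle at about 331, so I'm nudging it 2 mm and lowering.

>>> carry_out(commands=[[[0,0.002,0.022],0,0],[[0,0,0.018],0,0],[[0,0,0.008],0,0],[[0,0,0.0032],0,0],[[0,0,0],0,0],[[0,0,0],0,0],[[0,0,0],0,0.27],[[0,0,0],0,0.27],[[0,0,0],0,0.27],[[0,0,0],0,0.27],[[0,0,-0.01],0,0.27],[[0,0,-0.03],0,0.27],[[0,0,-0.05],0,0.27],[[0,0,-0.05],0,0.6],[[0,0,0],0,0.6]])

```text
time: 20.88
tool_pos: [0.6544, 0.175, 0.1748]
tool_rot: [3.139, 0.011, 3.049]
contact_force: [-0.5, 0.3, -0.0]
opening: 0.0401
grip_force: 0.0
```

```bash
python3 -c "
from h import *
plan((.452,-.320,.2),np.radians(163))"
```

```text
at [0.6544 0.175  0.1748] yaw 174.7 shift [ 0.1555 -0.5115 -0.0281] n 12 each [ 0.013  -0.0426 -0.0023] turn 0.204
```

>>> carry_out(commands=[[[0.013,-0.0426,-0.0025],0,0.6],[[0.013,-0.0426,-0.0025],0,0.6],[[0.013,-0.0426,-0.0025],0,0.6],[[0.013,-0.0426,-0.0025],0,0.6],[[0.013,-0.0426,-0.0025],0,0.6],[[0.013,-0.0426,-0.0025],0,0.6],[[0.013,-0.0426,-0.0025],0,0.6],[[0.013,-0.0426,-0.0025],0,0.6],[[0.013,-0.0426,-0.0025],0,0.6],[[0.013,-0.0426,-0.0025],0,0.6],[[0.013,-0.0426,-0.0025],0,0.6],[[0.013,-0.0426,-0.0025],0,0.6],[[0,0,0],0.102,0.6],[[0,0,0],0.102,0.6],[[0,0,0],0,0.6],[[0,0,0],0,0.6]])

```text
time: 22.88
tool_pos: [0.4492, -0.3197, 0.1983]
tool_rot: [3.141, -0.0, 2.847]
contact_force: [-1.1, -0.8, -0.3]
opening: 0.0549
grip_force: 0.0
```

```bash
python3 - <<'E'
from h import *
p=wrist(); save(p,'w7.png')
for q in robot.tip_of(p,'steel_punch_mid')[:3]: print(q['p'],q['at'],onz(p,q['at'],.012).round(3))
e=px(p,(.438,-.316,.012)); print(e)
a,b=axis(p,e,lambda c:(c.max(2)<110)&(abs(c[...,0]-c[...,2])<22))
print(a,b); m,y=ends(p,a,b); plan((m[0],m[1],.02),y)
E
```

```text
0.96 [197.8, 119.8] [ 0.332 -0.403  0.012]
0.59 [318.2, 203.2] [ 0.437 -0.321  0.012]
[323.46955437 202.44918459]
blob [318. 200.] 100.16256713867188 16.31647300720215
[319.49005776 149.83794685] [316.54537315 249.95721916]
mid [ 0.4356 -0.3208  0.014 ] yaw 161.2 len 0.097
at [ 0.4493 -0.3197  0.1984] yaw 163.1 shift [ 0.0127 -0.005   0.1784] n 4 each [ 0.0032 -0.0013  0.0446] turn 0.033
```

View pics/w7.png

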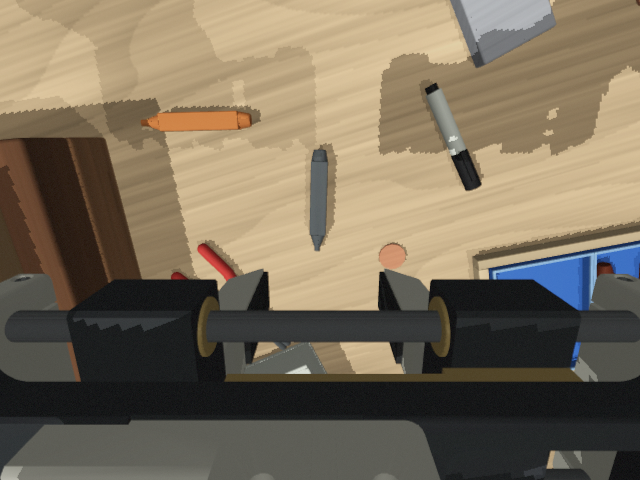

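The dark grey steel punch with the slim point is at (318,200). The orange look-alike is at (200,121), the marker at (455,135) and the pliers at (215,260), all clear of the fingers.

>>> carry_out(commands=[[[0.0125,-0.0045,0.04],0,0.6],[[0,0,0.05],0.033,0.6],[[0,0,0.04],0,0.6],[[0,0,0.03],0,0.6],[[0,0,0.018],0,0.6],[[0,0,0],0,0.6],[[0,0,0],0,0.0],[[0,0,0],0,0.0],[[0,0,0],0,0.0],[[0,0,0],0,0.0],[[0,0,0],0,0.0]], newtons=25)

```text
time: 24.35
tool_pos: [0.4361, -0.3206, 0.0207]
tool_rot: [-3.142, 0.0, 2.812]
contact_force: [-0.7, 0.5, 1.5]
opening: 0.0158
grip_force: 25.0
```

```bash
python3 -c "
from h import *
plan((.624,-.115,.12),np.radians(-5.3))"
```

```text
at [ 0.4361 -0.3206  0.0207] yaw 161.1 shift [-0.1112  0.2554 -0.0992] n 7 each [-0.0159  0.0365 -0.0142] turn -0.237
```

>>> carry_out(commands=[[[0,0,-0.03],0,0],[[0,0,-0.04],0,0],[[0,0,-0.029],0,0],[[-0.0159,0.0365,0],0,0],[[-0.0159,0.0365,0],0,0],[[-0.0159,0.0365,0],0,0],[[-0.0159,0.0365,0],0,0],[[-0.0159,0.0365,0],0,0],[[-0.0159,0.0365,0],0,0],[[-0.0159,0.0365,0],0,0],[[0,0,0.02],-0.118,0],[[0,0,0.02],-0.119,0],[[0,0,0],0,0],[[0,0,0],0,0]])

```text
time: 26.1
tool_pos: [0.6243, -0.1151, 0.08]
tool_rot: [-3.142, 0.001, 3.046]
contact_force: [-0.1, 0.7, -2.0]
opening: 0.0159
grip_force: 25.0
```

```bash
python3 -c "
from h import *
plan((.624,-.115,.029),np.radians(-5.3))
p=wrist(); save(p,'w8.png')"
```

```text
at [ 0.6243 -0.1151  0.08  ] yaw 174.5 shift [0.0003 0.0001 0.051 ] n 2 each [0.0002 0.     0.0255] turn -0.003
```

View pics/w8.png

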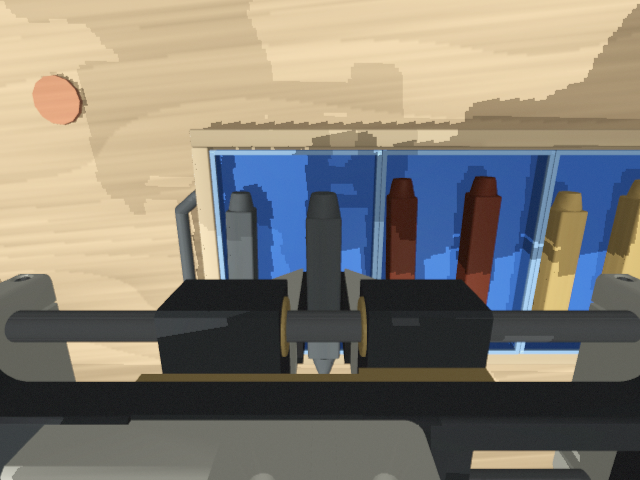

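The steel punch at column 323 is slightly right of the free middle at about 318. I'm nudging it −2 mm and lowering.

>>> carry_out(commands=[[[0,-0.002,0.022],0,0],[[0,0,0.018],0,0],[[0,0,0.008],0,0],[[0,0,0.003],0,0],[[0,0,0],0,0],[[0,0,0],0,0],[[0,0,0],0,0.27],[[0,0,0],0,0.27],[[0,0,0],0,0.27],[[0,0,0],0,0.27],[[0,0,-0.01],0,0.27],[[0,0,-0.03],0,0.27],[[0,0,-0.05],0,0.27],[[0,0,-0.05],0,0.4],[[0.05,-0.05,-0.02],0,0.4],[[0.05,-0.05,-0.02],0,0.4],[[0.05,-0.05,0],0,0.4],[[0.05,-0.05,0],0,0.4],[[0,0,0],0,0.4],[[0,0,0],0,0.4]])

```text
time: 28.65
tool_pos: [0.4354, -0.2736, 0.2032]
tool_rot: [-3.141, 0.001, 3.048]
contact_force: [1.0, -0.6, 0.4]
opening: 0.0371
grip_force: 0.0
```

```bash
python3 - <<'E'
from h import *
p=robot.read_camera('top')
I=p['pixels'][:,:,::-1]; A=cv2.resize(np.ascontiguousarray(I[225:300,140:490]),None,fx=2.1,fy=2.1,interpolation=2); B=cv2.resize(np.ascontiguousarray(I[150:222,225:400]),None,fx=4.2,fy=4.2,interpolation=2)
cv2.imwrite('pics/end.png',np.vstack([A,B[:,:A.shape[1]]])); print(robot.observe()['time'])
E
```

```text
28.7
```

View pics/end.png

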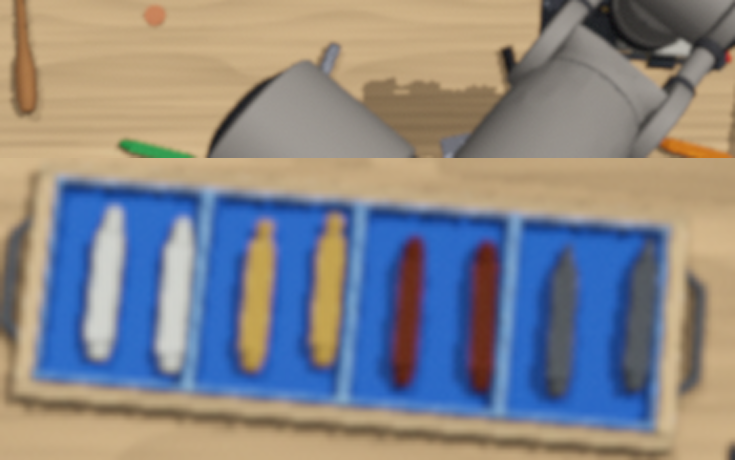

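All four punches lie in their bins beside their mates. Nylon is at (103,283), brass at (257,296), rosewood at (408,312) and steel at (561,322), each near the middle of its bin.

```bash
python3 -c "
from cell import robot
print(robot.hand_in())"
```

```text
the job is handed in; nothing more can be done
None
```

I put all four punches flat in their matching bins without touching the marker or bolt, and handed the job in at about 29 s; no verdict was returned.

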